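# Load a circuit board under the spring flap of a test nest

### The job

Load the circuit board into the test nest with the fingertips only: press the orange thumb rail down with one fingertip to raise the spring-closed flap, and keep it down while the other fingertip pushes the board's black carrier along its lane, under the raised flap, until it is fully home against the end stop. Only when it is home let go of the rail, so that the flap comes down and clamps the carrier, and move clear; the flap must not touch the carrier before that. Do not lift or tip the carrier, and leave the tape roll, wooden block and jar where they are.

Things in the scene. Friction and masses are not known exactly. Their poses are not given: they have to be found in the camera images.
- nest: Test nest fixed to the bench: grey base 275 x 95 mm, 6 mm thick. Origin at bench height on the lane's centre line; x = push direction, y from lane to thumb rail, z up. Lane: y -29.5 to 29.5 mm, x -170 to 86 mm, floor at z 6 mm, side walls 6 mm thick with tops at z 18 mm. Black end stop at x 86 mm. Flap over x 18 to 80 mm; hinge posts x 10 to 88 mm, y 36 to 48 mm, 56 mm high.
- flap (a joint): Flap angle, rad: 0 closed, 0.42 fully open (hard stop). A seesaw hinged along nest x at y 42, z 50 mm: clear flap with orange lip over the lane, orange thumb rail on the other side; rail down = flap up. A spring shuts it (4 to 20 N on the rail, least at its outer edge). Closed, the lip blocks the carrier; it clears it above 0.2, open to 0.3 or more to push. Resting on a loaded carrier: about 0.18.
- rail_top (a point): Point on the middle line of the orange thumb rail's upper face, at nest x = -90 mm. The rail is a flat strip, 52 mm wide, 5 mm thick, x -175 to 80 mm: a fingertip can slide along it while holding it down. Closed it slopes, upper face from z 28 mm (inner edge, nest y 67 mm) to 49 mm (outer, y 115 mm). Fully down it is level, upper face at z 20 mm, y 56 to 108 mm.
- flap_lip (a point): Middle of the lower edge of the orange lip (6 mm thick, z 21 mm when closed), at the end that the carrier meets first (nest x = 18 mm); it runs along x to 80 mm, on the side of the lane away from the hinge. Moves with the flap.
- carrier: Black carrier block with a green circuit board on top: 100 mm along its x, 56 mm along y, 26 mm high (small parts up to 9 mm more), 0.11 to 0.23 kg. Origin at the centre of its underside, x along the push direction. It starts in the lane, wholly before the flap. Push its rear end face, 50 mm behind the origin.
- nest_home (a point): Where the carrier's origin lies when it is fully home against the end stop (on the lane's floor, nest x = 36 mm). The carrier's rear face is then at x = -14 mm, 32 mm before the flap.
- tape_roll: Bystander: white roll of tape lying flat, 52 mm across, 22 mm high. Origin at the centre of its underside.
- wood_block: Bystander: wooden block 75 x 35 x 30 mm. Origin at the centre of its underside.
- flux_jar: Bystander: small jar with a yellow cap, 44 mm across, 45 mm high. Origin at the centre of its underside.
Things that resemble listed ones, but are neither listed nor needed, are in the scene too. Of the things like the carrier, leave any that is purple or turquoise; of the rest the larger one is meant.

How it is judged:
On the way, in this order (a step that is already met when the one before it is completed fails the run):
1. the flap is held open (above 0.3 rad) by a finger while the carrier is still wholly before it (value of joint flap above 0.3 rad and x of carrier in the frame of nest below -0.034 m and contact force between the fingers and flap above 0.5 N), for 0.1 s.
2. the carrier is within 3 mm of home while a finger still holds the flap open (above 0.3 rad) (x of carrier in the frame of nest above 0.033 m and value of joint flap above 0.3 rad and contact force between the fingers and flap above 0.5 N), for 0.2 s.
At the end, for the whole second after the job is handed in: The carrier lies flat in the lane, within 3 mm of the end stop, at rest, with the flap down on it (0.1 to 0.26 rad, pressing it with more than 0.5 N); the bystanders are within 15 mm of where they stood (x of carrier in the frame of nest above 0.033 m and horizontal distance between carrier and nest_home below 0.005 m and z of carrier in the frame of nest between 0.004 and 0.0085 m and angle between carrier's own z axis and vertical below 0.06 rad and angle between the x axis of carrier and the x axis of nest, either way round below 0.07 rad and value of joint flap between 0.1 and 0.26 rad and contact force between flap and carrier above 0.5 N and linear speed of carrier below 0.01 m/s and distance of each of tape_roll, wood_block, flux_jar from where it was at the start of the episode below 0.015 m); the robot touches nothing.
It fails at once if the flap touches the carrier (over 1 N) before it is home (contact force between flap and carrier above 1 N and x of carrier in the frame of nest below 0.031 m).
It fails at once if the carrier is lifted more than 6 mm or tipped (z of carrier in the frame of nest above 0.012 m or angle between carrier's own z axis and vertical above 0.2 rad).
It fails at once if the roll of tape is moved more than 15 mm (distance of tape_roll from where it was at the start of the episode above 0.015 m).
It fails at once if the wooden block is moved more than 15 mm (distance of wood_block from where it was at the start of the episode above 0.015 m).
It fails at once if the flux jar is moved more than 15 mm (distance of flux_jar from where it was at the start of the episode above 0.015 m).
It also fails if it takes over 48 s, if anything falls off the work surface, if the arm or the gripper's body presses on something with over 40 N, if the wrist force passes 120 N, or if a joint passes its speed limit or range.

### The arm

A 6-joint arm with a two-finger parallel gripper is mounted at the origin on the work surface. World frame = base frame: x ahead of the robot, y to its left, z up, the work surface at z = 0. Lengths are in m, angles in rad, forces in N, time in s.
With the tool pointing down it reaches from about 0.375 to 0.925 m from the base axis. Payload 5.7 kg.
Tool frame: the origin (TCP) lies midway between the tips of the shut fingers; the grasp point (between the pads) lies 19 mm behind it; z points along the fingers, y is the line along which they close (so a half turn about z gives the same grasp; the last joint's range is limited). The gripper opens to 88 mm and grips with 3 to 60 N. Pads are 20 mm wide; open, the fingers measure 115 mm over their backs; the gripper's body (75 mm by 178 mm) begins 61 mm behind the grasp point.
Start: joints at [1.178, 0.359, 1.51, -0, 1.272, -0.115], TCP at [0.165, 0.577, 0.223] pointing down, gripper open.
Joint ranges: [-2.97, 2.97], [-1.01, 2.36], [0.21, 2.38], [-0.96, 4.11], [0.2, 2.71], [-2.98, 2.98]. Speed limits (rad/s): [2.39, 2.39, 3.14, 3.14, 3.14, 3.14].

### API

Orientations are given as a unit quaternion [x, y, z, w].
In Python, from bench import move_ptp, servo_line, goto_joints, move_gripper, sleep, inverse_kinematics, capture, PlanningError, close_job, spot_in, silhouettes, current_clock, current_joint_pos, current_qvel, current_joint_torque, current_position, current_orientation, current_force, current_torque, current_finger_gap, current_grip_force gives the robot as it stands. Calls block until the motion is done:
- move_ptp(position, orientation): joint-space move of the TCP to a pose.
- servo_line(position, orientation=None, rate=0.15, contact_N=None): straight line of the TCP; orientation=None keeps the orientation; rate is the mean speed in m/s. With contact_N (N) it stops when the force on the tool has changed by that much, and returns True; else False.
- goto_joints(angles): joint-space move.
- move_gripper(opening): finger opening in m; the grip force is fixed at half the most; returns when the fingers have stopped.
- sleep(seconds).
- inverse_kinematics(position, orientation): joint angles nearest the present ones, or None.
- capture(name): name is "scene" or "side" or "wrist"; returns a dict with "image" (400x640x3 uint8, blue, green, red), "range_z" (400x640 float32, m along the optical axis (not along the pixel's ray), 0 where there is no reading), "intrinsics" (3x3 intrinsics, pixels), "R" (3x3) and "t" (3): a world point X has camera coordinates R X + t. Camera axes: x right, y down, z forward; pixel columns grow to the right and rows downward; lengths in m; the calibration is good to about 2 mm. The wrist camera is an equidistant fisheye: a pixel r from the principal point sees the ray r / f radians off the axis. A picture is of the moment at which its call begins.
A pose or a line that the arm cannot do raises PlanningError and nothing moves.
- close_job(): hands the job in; it is judged then, once.
Trained networks look in the newest picture that a camera, given by its name, has taken for a name from the list of things; names that differ only in an ending like _2 or _b are one class to them, and where a whole thing is asked for, a point or a joint stands for the part that bears it (a point fixed in the world has none). Each returns a list of dicts, best first, with "conf" (0 to 1); they miss things now and then, are a little off and sometimes report something else, mostly with a low value. They report only what shows in the picture. A call takes as long as a camera call. They do not tell look-alikes from the thing itself.
- spot_in(camera, query): "xy" ([column, row] in pixels, amid what is visible of it).
- silhouettes(camera, query): "region" (400x640 bool, what is visible of it) and "xy" ([column, row] in pixels, amid what is visible of it).
Readings, each from a call of its own:
- current_clock(): time.
- current_joint_pos(): joint angles.
- current_qvel(): joint speeds.
- current_joint_torque(): joint torques, N m.
- current_position(): TCP position.
- current_orientation(): TCP orientation.
- current_force(): force on the tool from outside, world axes, zero at the start.
- current_torque(): the same for the moment, N m.
- current_finger_gap(): finger opening in m.
- current_grip_force(): force on a finger pad.
Only numpy, scipy, OpenCV 4.12 (cv2) and the standard library are available. Lean on these libraries where they do the work, as an engineer would, in place of code of your own. Each camera call takes 0.05 s, during which the arm holds its last target. There are 200 camera calls.

## Working session

There is one attempt and no reset: what is moved stays moved. The work goes in short steps, each a Python script; the robot and the scene stay as the last script left them, time stands still between calls to the robot, and variables do not carry over. Pictures are saved under pics/ and viewed, at most 10 in all, crops included, and the job is handed in when it is done.

```bash
mkdir -p pics; ls; cat > h.py <<'E'
import numpy as np, cv2
from bench import *
def cap(n,f):
    d=capture(n); cv2.imwrite('pics/'+f+'.png',d['image']); np.savez('pics/'+f+'.npz',**d); return d
def pts(d,uv):
    out=[]
    for u,v in uv:
        z=d['range_z'][int(round(v)),int(round(u))]; K=d['intrinsics']
        c=np.array([(u-K[0,2])/K[0,0]*z,(v-K[1,2])/K[1,1]*z,z]); out.append(d['R'].T@(c-d['t']))
    return np.array(out)
def cloud(d):
    K=d['intrinsics'];z=d['range_z'];v,u=np.mgrid[:400,:640]
    c=np.stack([(u-K[0,2])/K[0,0]*z,(v-K[1,2])/K[1,1]*z,z],-1)
    return (c-d['t'])@d['R']
E
python3 - <<'E'
from h import *
np.set_printoptions(precision=4,suppress=True)
ims=[]
for n in('scene','side'):
    d=cap(n,n); P=cloud(d); ims.append(d['image'])
    print(n,d['R'].T@-d['t'])
    for q in('nest','flap','rail_top','flap_lip','carrier','tape_roll','wood_block','flux_jar'):
        for s in spot_in(n,q)[:4]:
            print(q,round(s['conf'],2),np.round(s['xy']),pts(d,[s['xy']])[0])
cv2.imwrite('pics/both.png',cv2.resize(np.vstack(ims),None,fx=.75,fy=.75))
print(current_orientation(),current_clock())
E
```

```text
pics
scene [ 1.0923 -0.2541  0.4648]
nest 0.6 [314. 177.] [ 0.4508  0.0886 -0.0007]
nest 0.36 [310. 168.] [0.4654 0.0724 0.0363]
flap 0.58 [312. 169.] [0.4675 0.0764 0.0349]
rail_top 0.98 [312. 173.] [0.4767 0.0692 0.0303]
flap_lip 0.81 [314. 171.] [0.4745 0.0777 0.0332]
carrier 0.72 [299. 200.] [ 0.5519 -0.0002  0.0313]
carrier 0.71 [379. 291.] [ 0.8126 -0.0024  0.0283]
carrier 0.69 [190. 230.] [ 0.5162 -0.2064  0.0203]
carrier 0.63 [199. 194.] [ 0.4111 -0.1613  0.021 ]
tape_roll 0.94 [364. 222.] [0.649  0.0884 0.0062]
wood_block 0.76 [300. 235.] [ 0.644  -0.0468  0.0307]
flux_jar 0.66 [383. 176.] [0.5715 0.1888 0.0348]
side [0.3659 0.5991 0.4747]
nest 0.98 [349. 246.] [0.5035 0.1033 0.0426]
flap 0.76 [354. 247.] [0.5059 0.0587 0.0043]
rail_top 0.93 [354. 245.] [0.509  0.0536 0.0039]
flap_lip 0.88 [352. 248.] [0.5094 0.064  0.0041]
carrier 0.92 [391. 175.] [ 0.4981 -0.1991  0.02  ]
carrier 0.85 [349. 221.] [0.5271 0.0287 0.0364]
carrier 0.75 [432. 197.] [ 0.3954 -0.1384  0.019 ]
carrier 0.61 [231. 198.] [0.7825 0.0279 0.0263]
tape_roll 0.91 [276. 234.] [0.646  0.0962 0.0229]
tape_roll 0.69 [351. 222.] [0.5238 0.03   0.0371]
wood_block 0.92 [311. 201.] [ 0.6237 -0.0187  0.029 ]
flux_jar 0.66 [296. 287.] [0.5488 0.2229 0.0444]
[ 0.1385  0.9904 -0.     -0.    ] 0.9
```

View pics/both.png

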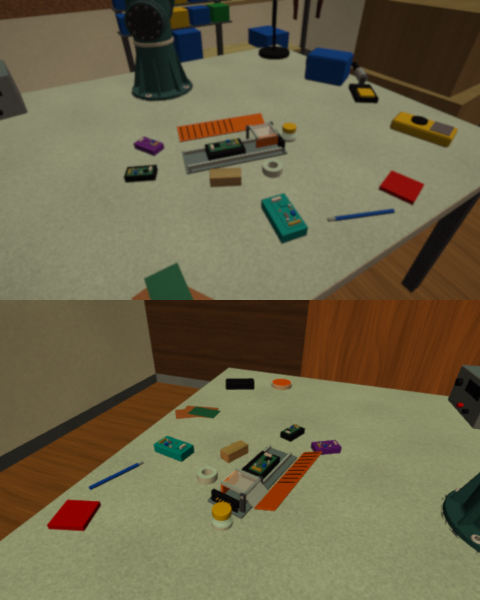

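```bash
python3 - <<'E'
from h import *
np.set_printoptions(precision=4,suppress=True)
ims=[]
for n in('scene','side'):
    d=dict(np.load(f'pics/{n}.npz')); P=cloud(d)
    hsv=cv2.cvtColor(d['image'],cv2.COLOR_BGR2HSV)
    m=((hsv[...,0]<16)&(hsv[...,1]>150)&(hsv[...,2]>90)).astype(np.uint8)
    box=(P[...,0]>.3)&(P[...,0]<.7)&(P[...,1]>-.3)&(P[...,1]<.3)&(P[...,2]>.015)&(P[...,2]<.06)
    m=cv2.morphologyEx(m,cv2.MORPH_CLOSE,np.ones((5,5),np.uint8))&box
    k,l,s,_=cv2.connectedComponentsWithStats(m.astype(np.uint8)); i=1+np.argmax(s[1:,4])
    Q=P[l==i]; print(n,len(Q),cv2.minAreaRect(Q[:,:2].astype(np.float32)),np.percentile(Q[:,2],[2,50,98]))
    # carrier top
    m=silhouettes(n,'carrier')
    for r in m:
        Q=P[r['region']]; Q=Q[(Q[:,2]>.025)&(Q[:,2]<.06)]
        if len(Q)>20: print(r['conf'],r['xy'],len(Q),cv2.minAreaRect(Q[:,:2].astype(np.float32)),np.median(Q[:,2]))
    c=d['image'][120:280,200:440] if n=='scene' else d['image'][170:330,240:480]
    ims.append(cv2.resize(c,None,fx=2.5,fy=1.875*1.0) if 0 else cv2.resize(c,None,fx=1.875,fy=1.875,interpolation=cv2.INTER_CUBIC))
cv2.imwrite('pics/crops.png',np.vstack(ims))
E
```

```text
scene 2098 ((0.4636794328689575, 0.04129160940647125), (0.25263258814811707, 0.0731033980846405), 76.45284271240234) [0.0285 0.0392 0.0492]
0.96 [296.3, 200.3] 959 ((0.5386329293251038, 0.006961774080991745), (0.09994900971651077, 0.05792348086833954), 77.06754302978516) 0.03289359963886801
0.91 [199.1, 193.2] 21 ((0.3944053649902344, -0.1578008234500885), (0.05574376508593559, 0.018645981326699257), 33.5670280456543) 0.02570302924481483
0.71 [376.8, 288.7] 1789 ((0.7977844476699829, 0.005828786641359329), (0.05597182363271713, 0.10065056383609772), 79.8453598022461) 0.027269974405045704
side 2133 ((0.4497230052947998, 0.045907385647296906), (0.256367564201355, 0.04871703311800957), 76.82696533203125) [0.0292 0.0406 0.0493]
0.95 [230.6, 199.1] 601 ((0.7944458723068237, 0.009316444396972656), (0.05664636194705963, 0.10015575587749481), 80.17574310302734) 0.02687821421888007
0.68 [431.9, 196.4] 23 ((0.39967113733291626, -0.12425749003887177), (0.1144808754324913, 0.03619667887687683), 72.44719696044922) 0.026734100626635473
0.67 [352.0, 221.8] 967 ((0.5355508923530579, 0.009947963058948517), (0.10202211886644363, 0.05679075047373772), 77.2315902709961) 0.03261681599826913
0.42 [352.9, 245.8] 4419 ((0.4844862222671509, 0.056324124336242676), (0.3009665608406067, 0.14471329748630524), 67.13936614990234) 0.04288131679144274
```

View pics/crops.png

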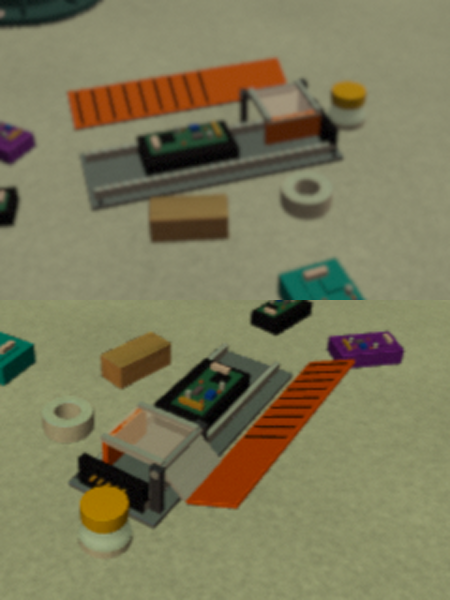

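Possible carriers in the scene picture: black/green in the lane (296,200), small black one (190,230), purple (199,194) and turquoise (379,291). I choose the one at (296,200): in the close crop it is the larger black one and it lies in the lane. The nest yaw is about 77°, and both views agree. Next I hover behind it and take one close look.

```bash
cat >> h.py <<'E'
from scipy.spatial.transform import Rotation as Ro
YAW=np.deg2rad(77.0)
X=np.array([np.cos(YAW),np.sin(YAW),0]);Y=np.array([-X[1],X[0],0])
O=np.array([.5515,.0713,0])
def W(x,y,z): return list(O+X*x+Y*y+np.array([0,0,z]))
def toN(P): return np.stack([(P-O)@X,(P-O)@Y,P[...,2]],-1)
def quat(s):
    z=np.array([0,0,-1.]);y=s*Y
    return list(Ro.from_matrix(np.stack([np.cross(y,z),y,z],1)).as_quat())
E
python3 - <<'E'
from h import *
np.set_printoptions(precision=4,suppress=True)
best=None
for s in(1,-1):
    q=inverse_kinematics(W(-.145,.0485,.15),quat(s)); print(s,q)
    if q is not None and (best is None or abs(q[5])<best[0]): best=(abs(q[5]),s)
s=best[1]; print(s)
move_ptp(W(-.145,.0485,.15),quat(s)); print(current_finger_gap(),current_position(),current_clock(),current_force())
d=cap('wrist','w1'); print(d['R'].T@-d['t'],d['intrinsics'])
K=d['intrinsics'];v,u=np.mgrid[:400,:640];a=(u-K[0,2])/K[0,0];b=(v-K[1,2])/K[1,1];th=np.hypot(a,b)+1e-9
t=np.tan(np.minimum(th,1.5));z=d['range_z']
P=(np.stack([a/th*t*z,b/th*t*z,z],-1)-d['t'])@d['R']; N=toN(P); np.save('pics/w1N.npy',N)
for r in silhouettes('wrist','carrier'):
    Q=N[r['region']];Q=Q[(Q[:,2]>.028)&(Q[:,2]<.045)]
    if len(Q)>30: print(r['conf'],r['xy'],len(Q),cv2.minAreaRect(Q[:,:2].astype(np.float32)),np.median(Q[:,2]))
hsv=cv2.cvtColor(d['image'],cv2.COLOR_BGR2HSV)
m=(hsv[...,0]<16)&(hsv[...,1]>150)&(hsv[...,2]>90)&(N[...,2]>.015)&(N[...,2]<.055)&(N[...,1]>.055)&(N[...,1]<.13)&(abs(N[...,0])<.2)
Q=N[m];print('rail',len(Q),cv2.minAreaRect(Q[:,:2].astype(np.float32)),np.percentile(Q,[1,99],axis=0))
E
```

```text
1 None
-1 [-0.2701  0.2676  1.8603 -0.      1.0137 -0.0432]
-1
0.08793320965055049 [ 0.4718 -0.0585  0.1501] 3.5167 [ 0.1602 -1.5091  0.6944]
[0.4884 0.0085 0.3116] [[309.7069   0.     313.6163]
 [  0.     309.7069 196.9936]
 [  0.       0.       1.    ]]
0.86 [558.7, 83.2] 555 ((-0.004525697790086269, -0.2525143325328827), (0.03573400899767876, 0.08150973170995712), 3.4810402393341064) 0.03064693227815456
0.71 [364.8, 105.5] 6462 ((-0.06667667627334595, -0.0005608908832073212), (0.09967584162950516, 0.05616075545549393), 0.13595210015773773) 0.032463102607149436
rail 11347 ((-0.07064434140920639, 0.09090086817741394), (0.048022180795669556, 0.2139231115579605), 89.91302490234375) [[-0.1749  0.0675  0.0279]
 [ 0.0318  0.1138  0.0492]]
```

View pics/w1.png

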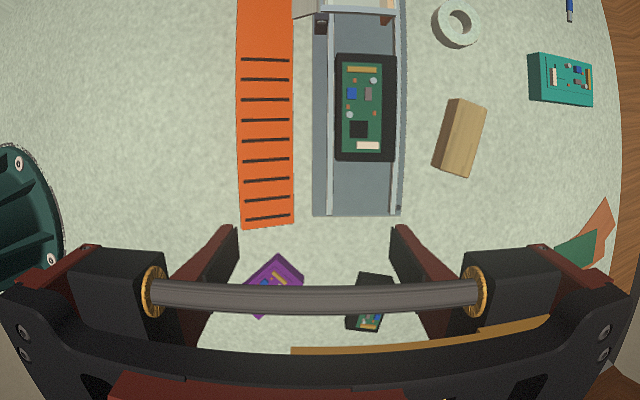

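The wrist picture confirms the nest frame: the carrier is at (365,105) with its origin at x −67 mm, and the rail is at (265,140) where expected. The fingers straddle correctly. I now press the rail.

```bash
python3 - <<'E'
from h import *
np.set_printoptions(precision=4,suppress=True)
servo_line(W(-.136,.0485,.06),rate=.12)
servo_line(W(-.136,.0485,.0215),rate=.04)
print(toN(np.array(current_position())),current_force(),current_clock())
a=cap('scene','s2')['image'][120:280,200:440];b=cap('side','d2')['image'][170:330,240:480]
cv2.imwrite('pics/c2.png',cv2.resize(np.vstack([a,b]),None,fx=1.875,fy=1.875,interpolation=cv2.INTER_CUBIC))
E
```

```text
[-0.136   0.042   0.0229] [ 9.529  -0.6469 10.598 ] 5.625
```

View pics/c2.png

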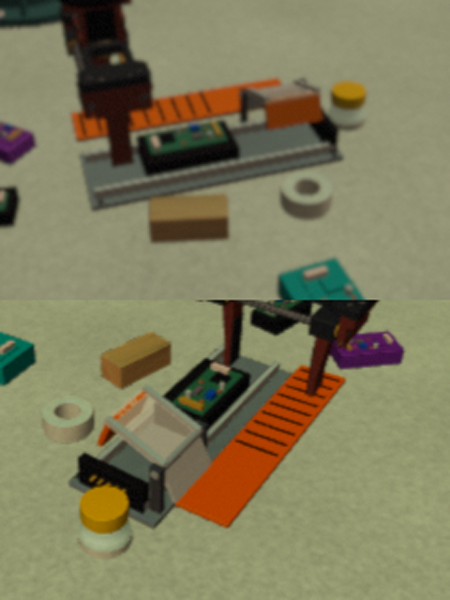

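The picture shows the flap raised (scene (295,108), side (150,430)), the rail nearly level under one finger, and the other finger in the lane behind the carrier. The hand was pushed 6 mm sideways, so I correct that, then push.

```bash
python3 - <<'E'
from h import *
np.set_printoptions(precision=4,suppress=True)
def st(): 
    f=np.array(current_force()); print(toN(np.array(current_position())),'F nest',f@X,f@Y,f[2],round(current_clock(),2))
servo_line(W(-.136,.053,.0205),rate=.03); st()
servo_line(W(-.085,.053,.0205),rate=.04); st()
servo_line(W(-.034,.053,.0205),rate=.04); st()
d=cap('side','d3');a=cap('scene','s3')['image'][120:280,200:440];b=d['image'][170:330,240:480]
cv2.imwrite('pics/c3.png',cv2.resize(np.vstack([a,b]),None,fx=1.875,fy=1.875,interpolation=cv2.INTER_CUBIC))
E
```

```text
[-0.1363  0.0453  0.0222] F nest -0.21367232338387065 -9.505993297664924 11.443409438870884 6.03
[-0.086   0.0525  0.0204] F nest -5.780751818007394 -1.6180029305867814 6.686265136354106 7.45
[-0.035   0.0524  0.0204] F nest -6.0791290910766 -2.1149865907024457 6.598836800111307 8.88
```

View pics/c3.png

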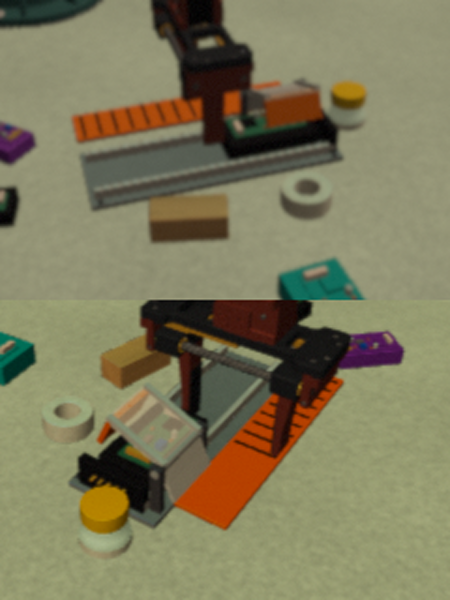

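The carrier is now under the raised flap, about 10 mm short of the stop (scene (275,130)). I make the final push until the force jumps.

```bash
python3 - <<'E'
from h import *
np.set_printoptions(precision=4,suppress=True)
def st(): 
    f=np.array(current_force()); print(toN(np.array(current_position())),'F nest',f@X,f@Y,f[2],round(current_clock(),2))
print(servo_line(W(-.012,.053,.0205),rate=.02,contact_N=8)); st(); sleep(.4); st()
d=cap('scene','s4');N=toN(cloud(d))
for r in silhouettes('scene','carrier')[:5]:
    Q=N[r['region']];Q=Q[(Q[:,2]>.028)&(Q[:,2]<.045)&(abs(Q[:,1])<.04)]
    if len(Q)>30: print(r['conf'],r['xy'],len(Q),cv2.minAreaRect(Q[:,:2].astype(np.float32)),np.percentile(Q,[1,99],axis=0))
b=cap('side','d4')['image'][190:310,260:440]
cv2.imwrite('pics/c4.png',cv2.resize(np.vstack([d['image'][140:260,260:440],b]),None,fx=2.5,fy=2.5,interpolation=cv2.INTER_CUBIC))
E
```

```text
True
[-0.0267  0.0524  0.0205] F nest -3.80852835133802 -1.1246815161434012 5.348579534242551 9.58
[-0.0267  0.0524  0.0206] F nest -6.40886449648029 -1.563250217505915 2.0106813131466224 9.98
0.88 [339.3, 194.5] 540 ((0.033621348440647125, 7.047131657600403e-05), (0.09997312724590302, 0.058449309319257736), 0.1723995953798294) [[-0.0155 -0.0286  0.0282]
 [ 0.081   0.0232  0.0403]]
```

View pics/c4.png

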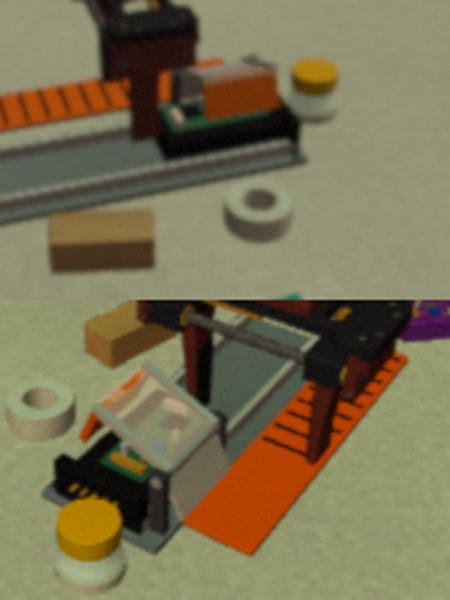

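The scene picture shows the carrier near the stop (scene measurement 33.6 mm, nominal home 36 mm). I push harder to confirm it is seated.

```bash
python3 - <<'E'
from h import *
np.set_printoptions(precision=4,suppress=True)
def st(): 
    f=np.array(current_force()); print(toN(np.array(current_position())),'F nest',f@X,f@Y,f[2],round(current_clock(),2))
for x in(-.0255,-.024,-.0225,-.021):
    c=servo_line(W(x,.053,.0205),rate=.015,contact_N=25); sleep(.15); print(c);st()
    f=np.array(current_force())
    if f@X<-22: break
E
```

```text
False
[-0.0266  0.0524  0.0205] F nest -9.896500695187909 -2.2901321247790762 2.946137571043333 10.53
False
[-0.0265  0.0524  0.0205] F nest -17.53862854874945 -3.4417195118381514 5.163261893116214 10.93
False
[-0.0264  0.0524  0.0205] F nest -24.83458073744551 -3.394456256576771 5.688452633022752 11.33
```

The carrier is solidly stopped: the force climbs to 25 N with no motion. I back off slightly with the rail still down, then release and retreat.

```bash
python3 - <<'E'
from h import *
np.set_printoptions(precision=4,suppress=True)
servo_line(W(-.033,.053,.0205),rate=.02)
servo_line(W(-.034,.053,.06),rate=.04)
servo_line(W(-.08,.053,.17),rate=.12)
sleep(.5); print(current_force(),current_clock())
d=cap('scene','s5');N=toN(cloud(d))
for r in silhouettes('scene','carrier')[:5]:
    Q=N[r['region']];Q=Q[(Q[:,2]>.028)&(Q[:,2]<.045)&(abs(Q[:,1])<.04)]
    if len(Q)>30: print(r['conf'],r['xy'],len(Q),cv2.minAreaRect(Q[:,:2].astype(np.float32)),np.percentile(Q,[1,99],axis=0))
e=cap('side','d5');M=toN(cloud(e))
for n,I,A in(('scene',d,N),('side',e,M)):
    hsv=cv2.cvtColor(I['image'],cv2.COLOR_BGR2HSV)
    m=(hsv[...,0]<16)&(hsv[...,1]>150)&(A[...,2]>.015)&(A[...,2]<.055)&(A[...,1]>.06)&(A[...,1]<.12)&(abs(A[...,0]+.05)<.12)
    Q=A[m];p=np.linalg.lstsq(np.c_[Q[:,1],np.ones(len(Q))],Q[:,2],rcond=None)[0];print(n,'flap angle',.42-np.arctan(p[0]))
cv2.imwrite('pics/c5.png',cv2.resize(np.vstack([d['image'][140:260,260:440],e['image'][190:310,260:440]]),None,fx=2.5,fy=2.5,interpolation=cv2.INTER_CUBIC))
E
```

```text
[-0.301   0.3959  0.1076] 14.7917
0.64 [332.4, 193.8] 421 ((0.03353831544518471, -0.001189008355140686), (0.05901210010051727, 0.09912668913602829), 89.72968292236328) [[-0.0159 -0.0294  0.0283]
 [ 0.0794  0.0273  0.0404]]
scene flap angle 0.1925109380393372
side flap angle 0.19818199949690968
```

View pics/c5.png

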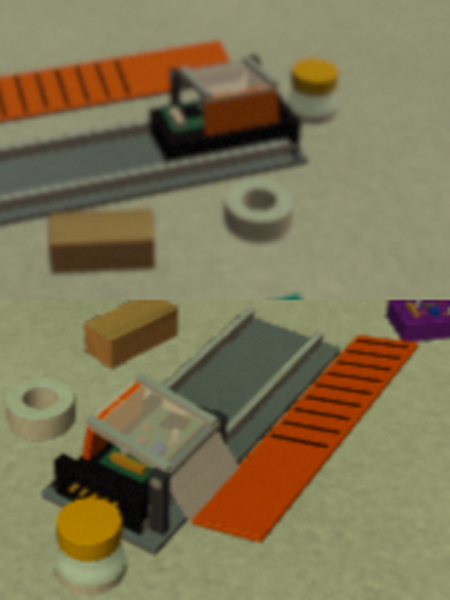

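The flap rests on the carrier at about 0.19 rad, the carrier is against the stop, the bystanders are undisturbed and the arm is clear.

```bash
python3 -c "
from bench import *
print(close_job())"
```

```text
the job is handed in; nothing more can be done
None
```

The carrier is loaded against the end stop with the flap clamped on it, the arm is clear, and the job was handed in at about 15 s; no verdict came back.

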